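# Wind down the tray clamp by its wings

### The job

Tighten the clamp that fixes the aluminium tray to the table: push the wings of its thumbscrew round clockwise (seen from above) with the fingertips, stroke after stroke, until the foot presses on the tray's flange and the screw will go no further. Only push the wings: never pinch the screw, and neither lift nor shove the tray or the other things on the table. Leave the clamp with the fingers clear of it.

Things in the scene. Friction and masses are not known exactly. Their poses are not given: they have to be found in the camera images.
- clamp: Dark steel C-shaped clamp, fixed to the table. Origin: on the vertical screw axis, at table height. Its +x axis points from the screw axis to the clamp's upright post, +z up. The post is 26 mm wide (y), its near face 39 mm from the screw axis and its top 102 mm above the table. The arm (26 mm wide, top 62 mm above the table) runs from the post to 16 mm beyond the screw axis. It has a base plate 8 mm high from x = 38 to 123 mm, 70 mm wide.
- screw_axis (a point): Fixed point on the clamp: where the screw axis passes the top of the clamp's arm, 62 mm above the table.
- wing_screw (a joint): Turning of the bare steel wing screw about its vertical axis, in rad, growing clockwise seen from above (tightening). Stop (fully tight) at 11.0; it starts between 1.5 and 4.5. At 0 the wings lie along the clamp's y axis; at pi/2 the wing that carries wing_tip points along the clamp's +x. Each radian lowers the whole screw and foot by 0.8 mm. It stays where it is left (friction 0.03 N m). The foot meets the tray's flange at about 9.75.
- wing_centre (a point): Point on the screw axis at mid-height of the wings, moves down with the screw (89 mm above the table at joint 0, 80.2 mm at 11.0). The two wings are upright blades on opposite sides of a hub of 10 mm radius; each is 8 mm thick, reaches 33 mm from the axis and spans 10 mm below to 10 mm above this point (a 3 mm thick ridge stands 2 mm higher).
- wing_tip (a point): Mid-height of the outer end of one of the two wings, 33 mm from the axis.
- trailing_faces: The two flat wing faces that look anticlockwise: the ones to push on to tighten. Origin on the screw axis 16 mm below wing_centre.
- leading_faces: The two opposite wing faces, that look clockwise. Pushing on a trailing and a leading face together is a pinch. Origin on the screw axis 16 mm below wing_centre.
- foot: Black rubber foot under the screw, 16 mm across and 6 mm thick, spring-backed (4 N preload, 1.5 N per mm). Origin: centre of its underside, 27.8 mm above the table at joint 0.
- tray: Aluminium tray, 160 x 240 mm over its flange, 20 mm high, flange 20 mm wide and 3 mm thick, loose, with one long flange under the clamp's foot. Origin: centre of its underside, y along its length. Must stay where it is.
- organizer: Lime-green seven-day pill organizer, 36 x 154 x 22 mm, lying in the tray; origin at the centre of its underside. Leave alone.
- measuring_cup: Glass measuring cup with a handle, 80 mm across, 85 mm high, standing; origin under its centre. Leave alone.
- bottle_a: Closed brown bottle, 48 mm across, 105 mm high; origin under its centre. Leave alone.
- bottle_b: A second such brown bottle. Leave alone.
- vial: Small white closed jar, 28 mm across, 50 mm high; origin under its centre. Leave alone.
- dosing_spoon: Plastic-handled spoon, 130 mm long, lying on the table, origin near its middle. Leave alone.
There are look-alikes about, which are no part of the job. What is shaped like the clamp but green or yellow is not meant.

How it is judged:
By the outcome, as a careful person would: the job done as asked, in the order asked, and still so for the second after the job is handed in, with the robot touching nothing.
It also fails if it takes over 72 s, if anything falls off the work surface, if the arm or the gripper's body presses on something with over 40 N, if the wrist force passes 120 N, or if a joint passes its speed limit or range.

### The arm

A 7-joint arm with a two-finger parallel gripper is mounted at the origin on the work surface. World frame = base frame: x ahead of the robot, y to its left, z up, the work surface at z = 0. Lengths are in mm, angles in rad, forces in N, time in s.
With the tool pointing down it reaches from about 425 to 825 mm from the base axis. Payload 3.6 kg.
Tool frame: the origin (TCP) lies at the very end of the fingers, on their centre line; the grasp point (between the pads) lies 19 mm behind it; z points along the fingers, y is the line along which they close (so a half turn about z gives the same grasp; the last joint's range is limited). The gripper opens to 93 mm and grips with 3 to 60 N. Pads are 15 mm wide; open, the fingers measure 128 mm over their backs; the gripper's body (75 mm by 188 mm) begins 65 mm behind the grasp point.
Start: joints at [-1.286, 0.615, -0.013, 1.423, 0.008, 1.103, -0.04], TCP at [199.368, 618.639, 218.64] pointing down, gripper open.
Joint ranges: [-3.12, 3.12], [-0.3, 2.06], [-1.34, 1.32], [0.26, 2.42], [-1.36, 4.5], [0.01, 1.98], [-2.84, 2.84]. Speed limits (rad/s): [2.79, 2.79, 3.14, 3.14, 3.14, 3.14, 3.14].

### API

Orientations are given as a rotation vector (axis times angle).
In Python, from bench import bot gives the robot as it stands.
- The arm moves only by the shell command python3 -m crank 'ROWS'. ROWS is JSON, a list that holds one entry, the list of rows, each a list of 7 numbers: the opening in per cent of the stroke, from 0 (shut) to 100 (fully open), then the shift along the tool's x, y, z in cm, then the turn, a rotation vector about the tool's x, y, z in degrees. A call has 1 to 20 rows; each row shifts and turns the commanded pose from where the row before left it, along the tool's axes as they then stand; what a row does not reach is not made up. A row lasts 1/10 s, in which the tool goes at most 50 mm and 8.59 degrees, less where a joint would pass 70% of its speed; a pose out of reach is approached as far as the arm can. A call is refused whole if a number of a shift passes 5 or a number of a turn 8.59, either way. A call with a gripper value outside its range is refused whole. The fingers move at their own pace and stop on an object; the grip force is fixed at half the most. Time passes only in rows, so rows that do not move let the fingers close. It gives the time, the measured TCP pose, the force, the opening and the grip force at its end, in the units of the state.
- bot.get_state(): the state, without advancing time (a new reading comes with each control period).
- bot.camera(name): name is "side" or "top" or "wrist"; returns the picture (384x512x3 uint8, red, green, blue); there is no depth.
- bot.camera_info(name): a dict with "fx", "fy", "cx", "cy" (pixels), "k1" (the pictures are not rectified: a ray, as slopes to the right and down, at radius r is drawn at 1 + k1 r^2 times it, then the intrinsics apply), "view" (4x4, takes a point from world to camera coordinates). Camera axes: x right, y down, z forward; pixel columns grow to the right and rows downward; lengths in mm; the calibration is good to about 2 mm. A picture is of the moment at which its call begins: read the wrist's pose just before it. camera_info takes no time and is no camera call; for the wrist camera it gives the pose at the moment of the call.
- bot.close_job(): hands the job in; it is judged then, once.
Trained networks look in the newest picture that a camera, given by its name, has taken for a name from the list of things; names that differ only in an ending like _2 or _b are one class to them, and where a whole thing is asked for, a point or a joint stands for the part that bears it (a point fixed in the world has none). Each returns a list of dicts, best first, with "score" (0 to 1); they miss things now and then, are a little off and sometimes report something else, mostly with a low value. They report only what shows in the picture. A call takes as long as a camera call. They do not tell look-alikes from the thing itself.
- bot.spot_in(camera, name): "point" ([x, y, z] in mm, in world coordinates, good to about 4 mm: the middle of the surface that is visible of it).
- bot.mark_of(camera, name): "point" ([x, y, z] in mm, in world coordinates, good to about 4 mm: a listed point, or the origin of a listed thing).
The state is a dict: "t": time; "joint_pos": joint angles; "dq": joint speeds; "tau": joint torques, N m; "eef_pos": TCP position; "tcp_rot": TCP orientation; "ft_force": force on the tool from outside, world axes, zero at the start; "torque": the same for the moment, N m; "opening": finger opening in mm; "finger_force": force on a finger pad.
Only numpy, scipy, OpenCV 4.12 (cv2) and the standard library are available. Lean on these libraries where they do the work, as an engineer would, in place of code of your own. Each camera call takes 0.05 s, during which the arm holds its last target. There are 200 camera calls.

## Working session

There is one attempt and no reset: what is moved stays moved. The work goes in short steps, Python scripts to look and compute and a shell command to move; the robot and the scene stay as the last step left them, time stands still between calls to the robot, and variables do not carry over. Pictures are saved under pics/ and viewed, at most 10 in all, crops included, and the job is handed in when it is done.

```bash
mkdir -p pics; ls
python3 - <<'E'
from bench import bot
import cv2,numpy as np
s=bot.get_state();print({k:np.round(v,3) for k,v in s.items()})
ims=[]
for c in ['top','side']:
    im=bot.camera(c);cv2.imwrite(f'pics/{c}0.png',im[:,:,::-1])
    i=bot.camera_info(c);print(c,{k:np.round(v,3).tolist() for k,v in i.items()})
    for n in ['clamp','screw_axis','wing_centre','wing_tip','foot','tray','measuring_cup','bottle_a','vial','trailing_faces']:
        print(n,[(np.round(d['point']).tolist(),round(d['score'],2)) for d in bot.mark_of(c,n)])
E
```

```text
pics
{'t': np.float64(0.0), 'joint_pos': array([-1.285,  0.616, -0.013,  1.425,  0.008,  1.103, -0.04 ]), 'dq': array([ 0.001,  0.002,  0.   ,  0.001, -0.001,  0.002,  0.001]), 'tau': array([-0.0000e+00, -4.5895e+01,  2.0900e-01, -1.6575e+01, -6.1000e-02,
        2.0000e-02,  0.0000e+00]), 'eef_pos': array([199.186, 617.923, 217.512]), 'tcp_rot': array([-0.488, -3.103,  0.004]), 'ft_force': array([ 0.08 , -0.915, -0.344]), 'torque': array([-0.029, -0.038,  0.01 ]), 'finger_force': np.float64(0.0), 'opening': np.float64(92.847)}
top {'fx': 347.603, 'fy': 347.603, 'cx': 254.471, 'cy': 192.613, 'k1': 0.024, 'view': [[-0.036, -0.999, 0.002, 25.693], [-0.979, 0.035, -0.202, 514.123], [0.202, -0.009, -0.979, 874.846], [0.0, 0.0, 0.0, 1.0]]}
clamp [([628.0, -53.0, -2.0], 0.84), ([288.0, -1.0, -1.0], 0.8), ([648.0, 201.0, 5.0], 0.77), ([291.0, -198.0, -0.0], 0.65), ([658.0, -252.0, -1.0], 0.54)]
screw_axis [([289.0, 8.0, 57.0], 0.75), ([649.0, 200.0, 59.0], 0.75), ([627.0, -51.0, 61.0], 0.67), ([290.0, -195.0, 61.0], 0.57)]
wing_centre [([630.0, -57.0, 89.0], 0.58), ([651.0, 197.0, 88.0], 0.
[... 1133 characters left out ...]
86.0], 0.73), ([292.0, 3.0, 90.0], 0.72), ([535.0, -71.0, 3.0], 0.57)]
wing_tip [([646.0, -77.0, 89.0], 0.91), ([275.0, -165.0, 90.0], 0.88), ([280.0, 39.0, 92.0], 0.86), ([643.0, 232.0, 90.0], 0.54)]
foot [([286.0, -195.0, 27.0], 0.6), ([651.0, 201.0, 24.0], 0.55), ([655.0, 93.0, 0.0], 0.48), ([292.0, 6.0, 24.0], 0.4), ([625.0, -57.0, 28.0], 0.38)]
tray [([555.0, -65.0, 4.0], 0.68), ([656.0, 93.0, 0.0], 0.22)]
measuring_cup [([656.0, -256.0, 1.0], 0.75)]
bottle_a [([557.0, 123.0, -3.0], 0.87), ([711.0, -121.0, -1.0], 0.65)]
vial [([657.0, 94.0, -1.0], 0.56)]
trailing_faces [([290.0, -199.0, 73.0], 0.64), ([628.0, -54.0, 69.0], 0.61), ([285.0, 8.0, 70.0], 0.56), ([658.0, 203.0, 74.0], 0.38)]
```

View pics/top0.png

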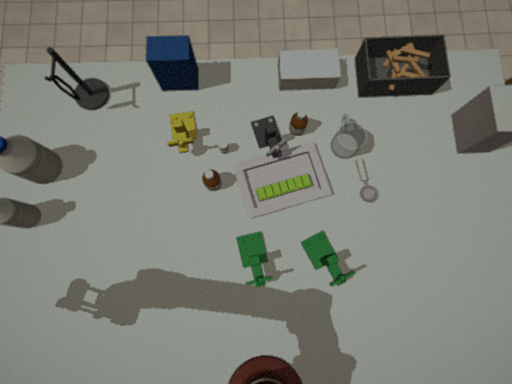

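View pics/side0.png

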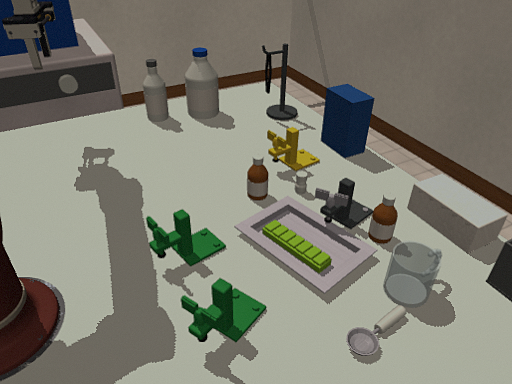

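The top view shows the dark clamp at about (270,135), at the tray's far flange. The green clamps at (255,255) and (325,255) and the yellow one at (183,130) are the look-alikes. The side view confirms the dark clamp at (345,205), with its post on the far side from the tray.

```bash
cat > h.py <<'E'
from bench import bot
import numpy as np, cv2
from scipy.spatial.transform import Rotation as R
def pose():
    s=bot.get_state(); return np.array(s['eef_pos']),R.from_rotvec(s['tcp_rot']),s
def to_tool(target):
    p,r,_=pose(); return r.inv().apply(np.array(target)-p)/10   # cm, tool axes
def proj(i,P):
    V=np.array(i['view']);c=np.atleast_2d(P)@V[:3,:3].T+V[:3,3]
    s=c[:,:2]/c[:,2:];s=s*(1+i['k1']*(s**2).sum(1,keepdims=True))
    return s*[i['fx'],i['fy']]+[i['cx'],i['cy']]
E
python3 - <<'E'
from h import *
p,r,s=pose();i=bot.camera_info('wrist');V=np.array(i['view'])
c=-V[:3,:3].T@V[:3,3];print('cam in tool',r.inv().apply(c-p),'fwd in tool',r.inv().apply(V[2,:3]))
print(r.as_matrix().round(3), to_tool([560,-45,240]), i['fx'])
E
```

```text
cam in tool [  83.47084732    0.59731049 -166.18930431] fwd in tool [-2.93144119e-01  1.04072209e-04  9.56068258e-01]
[[-0.952  0.307 -0.   ]
 [ 0.307  0.952 -0.   ]
 [ 0.    -0.    -1.   ]] [-54.6803121  -52.10445178  -2.13437033] 330.7674690296444
```

```bash
python3 -m crank '[[[100,-3.07,-2.54,0.09,0,0,0],[100,-3.07,-2.54,0.09,0,0,0],[100,-3.07,-2.54,0.09,0,0,0],[100,-3.07,-2.54,0.09,0,0,0],[100,-3.07,-2.54,0.09,0,0,0],[100,-3.07,-2.54,0.09,0,0,0],[100,-3.07,-2.54,0.09,0,0,0],[100,-3.07,-2.54,0.09,0,0,0],[100,-3.07,-2.54,0.09,0,0,0],[100,-3.07,-2.54,0.09,0,0,0],[100,-3.07,-2.54,0.09,0,0,0],[100,-3.07,-2.54,0.09,0,0,0],[100,-3.07,-2.54,0.09,0,0,0],[100,-3.07,-2.54,0.09,0,0,0],[100,-3.07,-2.54,0.09,0,0,0],[100,-3.07,-2.54,0.09,0,0,0],[100,-3.07,-2.54,0.09,0,0,0],[100,-3.07,-2.54,0.09,0,0,0],[100,-3.07,-2.54,0.09,0,0,0],[100,-3.07,-2.54,0.09,0,0,0]]]'
python3 -m crank '[[[100,0,0,0,0,0,0],[100,0,0,0,0,0,0],[100,0,0,0,0,0,0]]]'
python3 - <<'E'
from h import *
i=bot.camera_info('wrist');im=bot.camera('wrist');cv2.imwrite('pics/w1.png',im[:,:,::-1])
print(i)
_,_,s=pose();print(s['joint_pos'].round(3) if hasattr(s['joint_pos'],'round') else s['joint_pos'],s['eef_pos'],s['tcp_rot'])
for n in ['clamp','screw_axis','wing_centre','wing_tip','foot','trailing_faces']:
    print(n,[(np.round(d['point'],1).tolist(),round(d['score'],2)) for d in bot.mark_of('wrist',n)])
E
```

```text
t: 3.1
eef_pos: [628.8, -54.6, 200.8]
tcp_rot: [0.488, 3.103, 0.0]
ft_force: [1.4, 0.2, 0.5]
opening: 93.1
finger_force: 0.0
t: 3.4
eef_pos: [627.6, -51.4, 200.6]
tcp_rot: [-0.485, -3.103, -0.002]
ft_force: [-1.0, 0.3, 0.6]
opening: 93.0
finger_force: 0.0
{'fx': 330.7674690296444, 'fy': 330.7674690296444, 'cx': 253.53402662344138, 'cy': 197.08637935117324, 'k1': -0.07117824515823822, 'view': array([[ 3.04807352e-01,  9.52413133e-01,  1.30464079e-03,
        -1.43214728e+02],
       [ 9.10739235e-01, -2.91870395e-01,  2.92174124e-01,
        -6.14076053e+02],
       [ 2.78651259e-01, -8.78686336e-02, -9.56364250e-01,
         1.95780026e+02],
       [ 0.00000000e+00,  0.00000000e+00,  0.00000000e+00,
         1.00000000e+00]])}
[ 0.009  0.599  0.065  1.512 -0.044  1.032  1.347] [627.55956321 -51.08297855 200.7413615 ] [-4.83454571e-01 -3.10353693e+00 -2.04517380e-03]
clamp [([647.3, 200.9, 3.2], 0.65)]
screw_axis [([626.5, -55.6, 59.8], 0.91)]
wing_centre [([627.9, -51.4, 88.1], 0.95)]
wing_tip [([647.6, -80.5, 87.3], 0.72)]
foot [([651.4, 199.2, 29.0], 0.59), ([658.7, -257.0, -1.4], 0.57), ([656.1, 92.1, -2.5], 0.16)]
trailing_faces [([626.2, -57.1, 70.6], 0.71)]
```

View pics/w1.png

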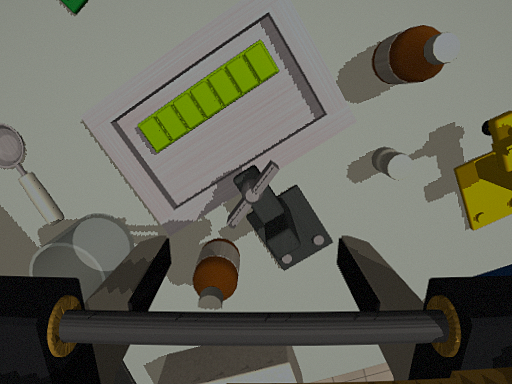

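The wrist view shows the wings running from (275,165) to (232,225), with the hub at about (253,195). The post is at (280,240) and the tray lies beyond the clamp. I'll zoom in to measure the axis and angles.

Run:
```python
import cv2
im=cv2.imread('pics/w1.png');cv2.imwrite('pics/w1c.png',cv2.resize(im[145:280,210:345],None,fx=4.4,fy=4.4,interpolation=cv2.INTER_CUBIC))
```

```text
(no output)
```

View pics/w1c.png

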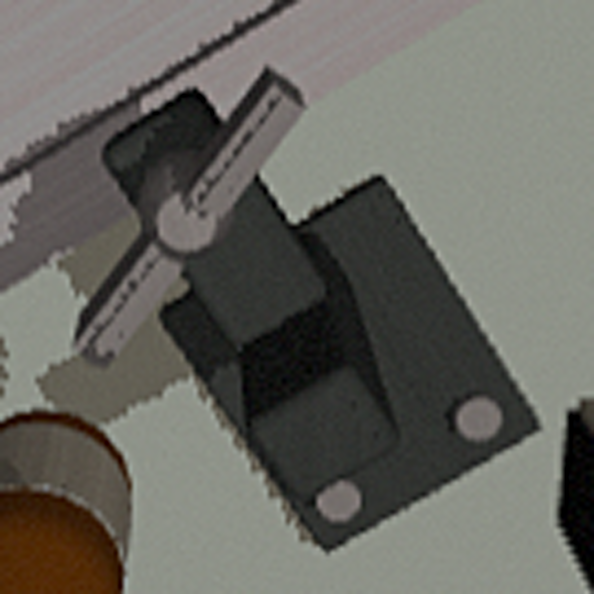

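```bash
cat >> h.py <<'E'
def back(i,uv,z):
    K=np.array([[i['fx'],0,i['cx']],[0,i['fy'],i['cy']],[0,0,1]]);V=np.array(i['view']);n=(np.atleast_2d(uv)-[i['cx'],i['cy']])/[i['fx'],i['fy']]
    u=n.copy()
    for _ in range(20): u=n/(1+i['k1']*(u**2).sum(1,keepdims=True))
    d=np.c_[u,np.ones(len(u))]@V[:3,:3]; c=-V[:3,:3].T@V[:3,3]
    return c+d*((z-c[2])/d[:,2])[:,None]
E
python3 - <<'E'
from h import *
i=bot.camera_info('wrist')
f=lambda l,z:back(i,np.array(l)/4.4+[210,145],z)[:,:2]
b=f([(382,178),(540,428),(328,548),(165,318)],8)
print('base',b.round(1));m=b.mean(0);ax=(b[1]+b[2]-b[0]-b[3])/2;L=np.linalg.norm(ax);ay=b[0]-b[3]
u=ax/L;print(L,np.linalg.norm(ay),'yaw',np.degrees(np.arctan2(u[1],u[0])),'axis from base',m-80.5*u)
w=f([(287,85),(90,350)],97);d=w[0]-w[1];print('wing',w.round(1),w.mean(0),np.linalg.norm(d),np.degrees(np.arctan2(d[1],d[0])))
print('hub',f([(186,225)],97))
E
```

```text
base [[655.3  -9.5]
 [735.9  12.6]
 [753.2 -52.3]
 [674.6 -74.2]]
82.64382136004932 67.46722808532846 yaw 15.441523468695848 axis from base [627.15024033 -52.25619939]
wing [[605.9 -25.9]
 [645.2 -78.7]] [625.53381944 -52.2784151 ] 65.85612340157857 126.70866931488113
hub [[626.28548306 -52.47137624]]
```

```bash
python3 -m crank '[[[32,0,0,0.7,0,0,0],[32,0,0,0.7,0,0,0],[32,0,0,0.7,0,0,0],[32,0,0,0.7,0,0,0],[32,0,0,0.7,0,0,0],[32,0,0,0.7,0,0,0],[32,0,0,0.7,0,0,0],[32,0,0,0.7,0,0,0],[32,0,0,0.7,0,0,0],[32,0,0,0.7,0,0,0],[32,0,0,0,0,0,0],[32,0,0,0,0,0,0]]]'
python3 - <<'E'
from h import *
for k in range(4):
    i=bot.camera_info('wrist');im=bot.camera('wrist');p,r,s=pose()
    print(p.round(1),s['opening'],[(np.round(d['point'],1).tolist(),round(d['score'],2)) for n in ('wing_centre','screw_axis') for d in bot.mark_of('wrist',n)[:1]])
cv2.imwrite('pics/w2.png',im[:,:,::-1])
for n,P in (('axis@97',[627,-52.3,97]),('tcp',p)): print(n,proj(i,P))
E
```

```text
t: 4.95
eef_pos: [628.0, -53.2, 130.6]
tcp_rot: [-0.488, -3.103, 0.0]
ft_force: [0.8, 0.1, 0.0]
opening: 29.9
finger_force: 0.0
[628.2 -53.2 130.9] 29.736013393032923 [([629.6, -52.3, 86.3], 0.7), ([629.2, -52.9, 59.6], 0.55)]
[628.2 -53.2 131.1] 29.83210005004274 [([626.0, -47.6, 88.8], 0.66), ([627.1, -52.6, 58.6], 0.59)]
[628.1 -53.2 130.9] 29.70116742243487 [([625.2, -51.6, 87.7], 0.9), ([629.1, -53.7, 60.9], 0.7)]
[628.  -53.2 130.7] 29.72064044497469 [([627.2, -50.1, 87.5], 0.83), ([560.0, 123.7, -0.9], 0.68)]
axis@97 [[253.42429142 227.75288521]]
tcp [[252.40036888 252.90752611]]
```

View pics/w2.png

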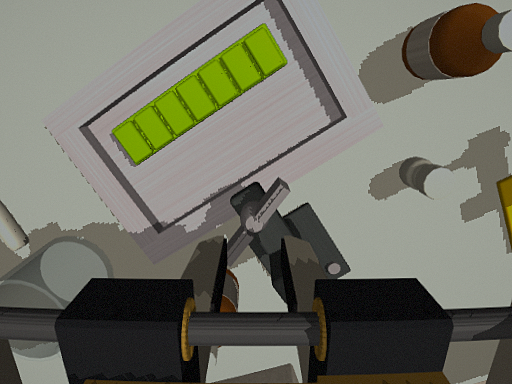

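The fingertips, at (225,240) and (285,240), hang evenly on either side of the hub at (253,224). A zoom will refine the axis.

Run:
```python
import cv2
im=cv2.imread('pics/w2.png');cv2.imwrite('pics/w2c.png',cv2.resize(im[165:275,200:310],None,fx=5.4,fy=5.4,interpolation=cv2.INTER_CUBIC))
```

```text
(no output)
```

View pics/w2c.png

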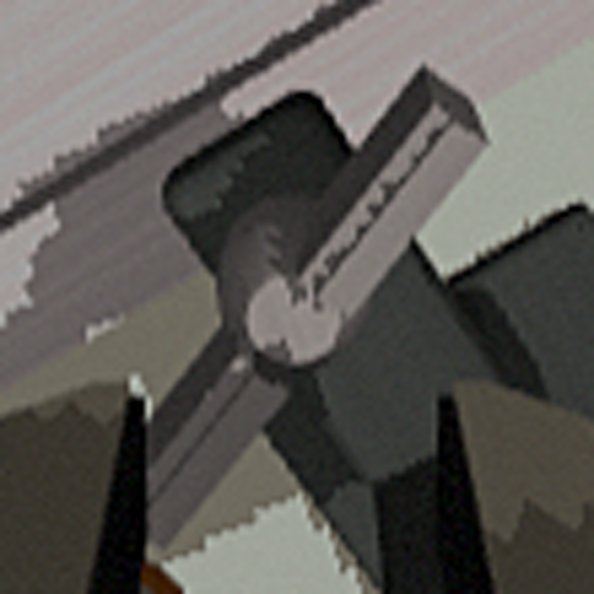

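Run:
```python
from h import *
i=bot.camera_info('wrist')
for z in (97,99): print(back(i,[[253.7,223.9]],z), back(i,np.array([[448,118]])/5.4+[200,165],z))
p,r,s=pose();print(p, to_tool([626.0,-52.7,130]))
```

```text
[[624.37812002 -51.28434011  97.        ]] [[606.30495076 -26.20469386  97.        ]]
[[623.62077008 -51.04156348  99.        ]] [[605.72845014 -26.21287693  99.        ]]
[627.93976503 -53.18059148 130.68163057] [ 0.19936668 -0.01374311  0.0681676 ]
```

```bash
python3 -m crank '[[[32,0.1,0.03,0,0,0,2],[32,0.1,0.03,0,0,0,2],[32,0,0,0.5,0,0,2],[32,0,0,0.6,0,0,2],[32,0,0,0.6,0,0,0],[32,0,0,0.6,0,0,0],[32,0,0,0.6,0,0,0],[32,0,0,0.6,0,0,0],[32,0,0,0.6,0,0,0],[32,0,0,0.6,0,0,0],[32,0,0,0.6,0,0,0],[32,0,0,0,0,0,0]]]'
python3 - <<'E'
from h import *
p,r,s=pose();print(p,s['torque'],s['ft_force'],s['joint_pos'],r.as_matrix()[:2,1])
E
```

```text
t: 6.75
eef_pos: [625.5, -51.9, 76.5]
tcp_rot: [-0.703, -3.06, 0.0]
ft_force: [-1.0, 0.2, 0.1]
opening: 29.7
finger_force: 0.0
[625.53884608 -51.90235197  76.54312196] [-0.05837576  0.03240007  0.00196004] [-1.01010018  0.22845322  0.08771783] [-0.00581246  0.73845901  0.09109374  1.63982942 -0.08817725  0.76936626
  1.24461237] [0.43619591 0.89985141]
```

```bash
python3 -m crank '[[[32,0,0,0,0,0,6],[32,0,0,0,0,0,6],[32,0,0,0,0,0,6],[32,0,0,0,0,0,6],[32,0,0,0,0,0,6],[32,0,0,0,0,0,6],[32,0,0,0,0,0,6],[32,0,0,0,0,0,6],[32,0,0,0,0,0,6],[32,0,0,0,0,0,6],[32,0,0,0,0,0,6],[32,0,0,0,0,0,6],[32,0,0,0,0,0,6],[32,0,0,0,0,0,6],[32,0,0,0,0,0,6],[32,0,0,0,0,0,6],[32,0,0,0,0,0,6],[32,0,0,0,0,0,6],[32,0,0,0,0,0,6],[32,0,0,0,0,0,6]]]'
cat > st.py <<'E'
from h import *
import sys
p,r,s=pose();y=r.as_matrix()[:2,1];print(p.round(1),'fingers',np.degrees(np.arctan2(y[1],y[0])).round(1),'j',np.round(s['joint_pos'],2),'tz',np.round(s['torque'],3),'f',np.round(s['ft_force'],1))
for c in sys.argv[1:]:
    im=bot.camera(c);cv2.imwrite(f"pics/{c}{s['t']:.2f}.png",im[:,:,::-1])
    for n in ('wing_tip','wing_centre'):print(c,n,[(np.round(d['point'],1).tolist(),round(d['score'],2)) for d in bot.mark_of(c,n) if np.hypot(*(np.array(d['point'])[:2]-[626,-52]))<50])
    print('tray',[(np.round(d['point'],1).tolist(),round(d['score'],2)) for d in bot.mark_of(c,'tray')[:1]])
E
python3 st.py top side wrist
```

```text
t: 8.75
eef_pos: [627.6, -51.1, 77.8]
tcp_rot: [3.004, 0.918, 0.004]
ft_force: [2.3, 0.1, -1.6]
opening: 29.4
finger_force: 0.9
[627.6 -51.1  77.8] fingers -56.0 j [-0.33  0.83  0.67  1.65 -0.64  0.89 -0.38] tz [-0.003 -0.366  0.011] f [ 2.3  0.1 -1.6]
top wing_tip [([621.8, -87.2, 87.6], 0.61)]
top wing_centre [([632.3, -54.4, 89.1], 0.39)]
tray [([556.2, -67.4, 1.7], 0.89)]
side wing_tip [([621.6, -81.1, 85.2], 0.49)]
side wing_centre [([628.1, -51.0, 84.8], 0.5)]
tray [([554.6, -67.7, -0.2], 0.85)]
wrist wing_tip [([621.3, -89.7, 86.6], 0.77)]
wrist wing_centre [([626.5, -47.2, 88.4], 0.81)]
tray [([553.3, -71.5, 1.3], 0.94)]
```

```bash
python3 -m crank '[[[32,0,0,0,0,0,6],[32,0,0,0,0,0,6],[32,0,0,0,0,0,6],[32,0,0,0,0,0,6],[32,0,0,0,0,0,6],[32,0,0,0,0,0,6],[32,0,0,0,0,0,6],[32,0,0,0,0,0,6],[32,0,0,0,0,0,6],[32,0,0,0,0,0,6],[32,0,0,0,0,0,6],[32,0,0,0,0,0,6],[32,0,0,0,0,0,6],[32,0,0,0,0,0,6],[32,0,0,0,0,0,6]]]'; python3 st.py
```

```text
t: 10.85
eef_pos: [625.9, -52.7, 77.6]
tcp_rot: [2.771, -1.478, -0.0]
ft_force: [1.1, -0.4, -0.8]
opening: 29.6
finger_force: 0.9
[625.9 -52.7  77.6] fingers -146.1 j [-0.49  0.98  1.05  1.66 -0.95  1.09 -1.7 ] tz [-0.02  -0.167  0.045] f [ 1.1 -0.4 -0.8]
```

```bash
python3 -m crank '[[[32,0,0,0,0,0,-6],[32,0,0,-0.4,0,0,0],[32,0,0,-0.8,0,0,0],[32,0,0,-0.8,0,0,0],[32,0,0,-0.8,0,0,0],[32,0,0,-0.7,0,0,0],[32,0,0,0,0,0,-8.5],[32,0,0,0,0,0,-8.5],[32,0,0,0,0,0,-8.5],[32,0,0,0,0,0,-8.5],[32,0,0,0,0,0,-8.5],[32,0,0,0,0,0,-8.5],[32,0,0,0,0,0,-8.5],[32,0,0,0,0,0,-8.5],[32,0,0,0,0,0,-8.5],[32,0,0,0,0,0,-8.5],[32,0,0,0,0,0,-8.5],[32,0,0,0,0,0,-8.5],[32,0,0,0,0,0,-8.5],[32,0,0,0,0,0,-8.5]]]'; python3 st.py
python3 -m crank '[[[32,0,0,0,0,0,-8.5],[32,0,0,0,0,0,-8.5],[32,0,0,0,0,0,-8.5],[32,0,0,0,0,0,-8.5],[32,0,0,0,0,0,-8.5],[32,0,0,0,0,0,-8.5],[32,0,0,0,0,0,-8.5],[32,0,0,0,0,0,-8.5],[32,0,0,0,0,0,-8.5],[32,0,0,0,0,0,-8.5],[32,0,0,0,0,0,-8.5],[32,0,0,0,0,0,-8.5],[32,0,0,0,0,0,-8.5],[32,0,0,0,0,0,-8.5],[32,0,0,0,0,0,-8.5],[32,0,0,0,0,0,0],[32,0,0,0,0,0,0]]]'; python3 st.py top wrist
```

```text
t: 12.85
eef_pos: [626.2, -52.4, 113.2]
tcp_rot: [2.582, 1.789, -0.0]
ft_force: [0.1, 0.5, 0.3]
opening: 29.7
finger_force: 0.0
[626.2 -52.4 113.2] fingers -20.6 j [-0.26  0.75  0.54  1.62 -0.46  0.9   0.09] tz [-0.085  0.131  0.067] f [0.1 0.5 0.3]
t: 14.55
eef_pos: [626.2, -52.7, 112.9]
tcp_rot: [0.448, -3.109, 0.001]
ft_force: [-0.2, 0.2, -0.4]
opening: 29.7
finger_force: 0.0
[626.2 -52.7 112.9] fingers 106.4 j [ 0.1   0.69 -0.09  1.61  0.07  0.84  1.84] tz [ 0.034 -0.005  0.026] f [-0.2  0.2 -0.4]
top wing_tip [([594.9, -51.3, 82.2], 0.48)]
top wing_centre [([631.2, -54.1, 84.5], 0.59)]
tray [([556.0, -72.4, 1.2], 0.66)]
wrist wing_tip [([597.2, -52.4, 85.0], 0.94)]
wrist wing_centre [([625.2, -49.6, 84.8], 0.57)]
tray [([555.1, -71.7, -1.6], 0.92)]
```

```bash
python3 -m crank '[[[32,0,0,0.6,0,0,0],[32,0,0,0.6,0,0,0],[32,0,0,0.6,0,0,0],[32,0,0,0.6,0,0,0],[32,0,0,0.6,0,0,0],[32,0,0,0.6,0,0,0],[32,0,0,0,0,0,0],[32,0,0,0,0,0,6],[32,0,0,0,0,0,6],[32,0,0,0,0,0,6],[32,0,0,0,0,0,6],[32,0,0,0,0,0,6],[32,0,0,0,0,0,6],[32,0,0,0,0,0,6],[32,0,0,0,0,0,6],[32,0,0,0,0,0,6],[32,0,0,0,0,0,6],[32,0,0,0,0,0,6]]]'; python3 st.py
python3 -m crank '[[[32,0,0,0,0,0,6.5],[32,0,0,0,0,0,6.5],[32,0,0,0,0,0,6.5],[32,0,0,0,0,0,6.5],[32,0,0,0,0,0,6.5],[32,0,0,0,0,0,6.5],[32,0,0,0,0,0,6.5],[32,0,0,0,0,0,6.5],[32,0,0,0,0,0,6.5],[32,0,0,0,0,0,6.5],[32,0,0,0,0,0,6.5],[32,0,0,0,0,0,6.5],[32,0,0,0,0,0,6.5],[32,0,0,0,0,0,6.5],[32,0,0,0,0,0,6.5],[32,0,0,0,0,0,6.5]]]'; python3 st.py
```

```text
t: 16.75
eef_pos: [626.5, -51.8, 76.9]
tcp_rot: [1.317, 2.852, 0.001]
ft_force: [-0.1, 0.5, -0.4]
opening: 29.8
finger_force: 0.0
[626.5 -51.8  76.9] fingers 40.4 j [-0.09  0.75  0.24  1.64 -0.23  0.78  0.96] tz [-0.062  0.017 -0.001] f [-0.1  0.5 -0.4]
t: 18.35
eef_pos: [627.6, -51.2, 76.7]
tcp_rot: [3.058, 0.719, 0.004]
ft_force: [1.2, 0.2, -1.5]
opening: 29.9
finger_force: 0.9
[627.6 -51.2  76.7] fingers -63.6 j [-0.36  0.85  0.74  1.65 -0.69  0.91 -0.46] tz [-0.101 -0.282  0.02 ] f [ 1.2  0.2 -1.5]
```

```bash
python3 -m crank '[[[32,0,0,0,0,0,6],[32,0,0,0,0,0,6],[32,0,0,0,0,0,6],[32,0,0,0,0,0,6],[32,0,0,0,0,0,6],[32,0,0,0,0,0,6],[32,0,0,0,0,0,6],[32,0,0,0,0,0,6],[32,0,0,0,0,0,6],[32,0,0,0,0,0,6],[32,0,0,0,0,0,6],[32,0,0,0,0,0,6],[32,0,0,0,0,0,6],[32,0,0,0,0,0,6]]]'; python3 st.py
```

```text
t: 19.75
eef_pos: [627.2, -52.5, 76.9]
tcp_rot: [2.753, -1.512, 0.004]
ft_force: [1.7, -0.9, -0.3]
opening: 29.4
finger_force: 0.7
[627.2 -52.5  76.9] fingers -147.6 j [-0.5   1.    1.08  1.65 -0.98  1.11 -1.7 ] tz [-0.337 -0.108  0.045] f [ 1.7 -0.9 -0.3]
```

```bash
python3 -m crank '[[[32,0,0,0,0,0,-6],[32,0,0,-0.4,0,0,0],[32,0,0,-0.8,0,0,0],[32,0,0,-0.8,0,0,0],[32,0,0,-0.8,0,0,0],[32,0,0,-0.8,0,0,0],[32,0,0,0,0,0,-8.5],[32,0,0,0,0,0,-8.5],[32,0,0,0,0,0,-8.5],[32,0,0,0,0,0,-8.5],[32,0,0,0,0,0,-8.5],[32,0,0,0,0,0,-8.5],[32,0,0,0,0,0,-8.5],[32,0,0,0,0,0,-8.5],[32,0,0,0,0,0,-8.5],[32,0,0,0,0,0,-8.5],[32,0,0,0,0,0,-8.5],[32,0,0,0,0,0,-8.5],[32,0,0,0,0,0,-8.5],[32,0,0,0,0,0,-8.5]]]'
python3 -m crank '[[[32,0,0,0,0,0,-8.5],[32,0,0,0,0,0,-8.5],[32,0,0,0,0,0,-8.5],[32,0,0,0,0,0,-8.5],[32,0,0,0,0,0,-8.5],[32,0,0,0,0,0,-8.5],[32,0,0,0,0,0,-8.5],[32,0,0,0,0,0,-8.5],[32,0,0,0,0,0,-8.5],[32,0,0,0,0,0,-8.5],[32,0,0,0,0,0,-8.5],[32,0,0,0,0,0,-8.5],[32,0,0,0,0,0,0],[32,0,0,0,0,0,0]]]'; python3 st.py top wrist; ls pics
```

```text
t: 21.75
eef_pos: [626.3, -52.5, 113.3]
tcp_rot: [2.605, 1.755, 0.0]
ft_force: [0.6, -0.3, -0.2]
opening: 29.8
finger_force: 0.0
t: 23.15
eef_pos: [626.2, -52.6, 113.0]
tcp_rot: [0.29, 3.128, -0.001]
ft_force: [0.1, 0.2, -0.4]
opening: 29.8
finger_force: 0.0
[626.2 -52.6 113. ] fingers 79.4 j [ 0.    0.69  0.08  1.61 -0.07  0.84  1.49] tz [-0.026 -0.029  0.007] f [ 0.1  0.2 -0.4]
top wing_tip []
top wing_centre []
tray [([658.0, 93.8, -2.9], 0.73)]
wrist wing_tip [([657.6, -57.3, 82.8], 0.9), ([624.5, -52.9, 62.5], 0.54)]
wrist wing_centre [([628.2, -49.2, 85.5], 0.85)]
tray []
side0.png
side8.75.png
top0.png
top14.55.png
top23.15.png
top8.75.png
w1.png
w1c.png
w2.png
w2c.png
wrist14.55.png
wrist23.15.png
wrist8.75.png
```

View pics/wrist23.15.png

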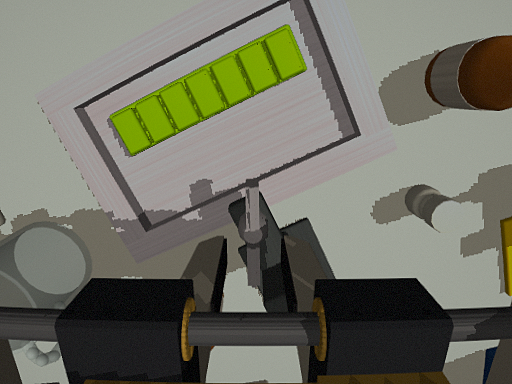

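```bash
python3 -m crank '[[[32,0,0,0.6,0,0,0],[32,0,0,0.6,0,0,0],[32,0,0,0.6,0,0,0],[32,0,0,0.6,0,0,0],[32,0,0,0.6,0,0,0],[32,0,0,0.6,0,0,0],[32,0,0,0.2,0,0,0],[32,0,0,0,0,0,0],[32,0,0,0,0,0,6],[32,0,0,0,0,0,6],[32,0,0,0,0,0,6],[32,0,0,0,0,0,6],[32,0,0,0,0,0,6],[32,0,0,0,0,0,6],[32,0,0,0,0,0,6],[32,0,0,0,0,0,6],[32,0,0,0,0,0,6],[32,0,0,0,0,0,6],[32,0,0,0,0,0,6],[32,0,0,0,0,0,6]]]'; python3 st.py
```

```text
t: 25.55
eef_pos: [626.8, -52.1, 74.9]
tcp_rot: [2.072, 2.36, 0.001]
ft_force: [1.0, -1.6, -1.2]
opening: 29.7
finger_force: 0.8
[626.8 -52.1  74.9] fingers 7.4 j [-0.2   0.78  0.43  1.65 -0.41  0.81  0.54] tz [-0.221 -0.061  0.017] f [ 1.  -1.6 -1.2]
```

The wrist view shows the wings running up the image at about (252,185)–(256,285), as predicted, and the tray has not moved. I'll continue the last stroke and slow down near the stop.

```bash
python3 -m crank '[[[32,0,0,0,0,0,6],[32,0,0,0,0,0,6],[32,0,0,0,0,0,6],[32,0,0,0,0,0,6],[32,0,0,0,0,0,6],[32,0,0,0,0,0,6],[32,0,0,0,0,0,6],[32,0,0,0,0,0,6],[32,0,0,0,0,0,6],[32,0,0,0,0,0,6],[32,0,0,0,0,0,6],[32,0,0,0,0,0,6],[32,0,0,0,0,0,6],[32,0,0,0,0,0,6],[32,0,0,0,0,0,6],[32,0,0,0,0,0,6],[32,0,0,0,0,0,6]]]'; python3 st.py
python3 -m crank '[[[32,0,0,0,0,0,3],[32,0,0,0,0,0,3],[32,0,0,0,0,0,3],[32,0,0,0,0,0,3],[32,0,0,0,0,0,3],[32,0,0,0,0,0,0]]]'; python3 st.py
```

```text
t: 27.25
eef_pos: [628.0, -51.7, 75.1]
tcp_rot: [3.139, -0.124, 0.006]
ft_force: [1.4, -0.7, -1.2]
opening: 29.5
finger_force: 0.9
[628.  -51.7  75.1] fingers -94.5 j [-0.43  0.92  0.89  1.65 -0.83  0.99 -0.89] tz [-0.191 -0.349  0.025] f [ 1.4 -0.7 -1.2]
t: 27.85
eef_pos: [627.6, -52.0, 75.1]
tcp_rot: [3.097, -0.526, 0.004]
ft_force: [1.6, -0.5, -0.2]
opening: 29.6
finger_force: 0.8
[627.6 -52.   75.1] fingers -109.3 j [-0.45  0.94  0.95  1.65 -0.88  1.03 -1.11] tz [-0.196 -0.299  0.051] f [ 1.6 -0.5 -0.2]
```

```bash
for k in 1; do python3 -m crank '[[[32,0,0,0,0,0,2],[32,0,0,0,0,0,2],[32,0,0,0,0,0,2],[32,0,0,0,0,0,2],[32,0,0,0,0,0,0]]]'; done; python3 st.py
python3 -m crank '[[[32,0,0,0,0,0,2],[32,0,0,0,0,0,2],[32,0,0,0,0,0,0]]]'; python3 st.py
```

```text
t: 28.35
eef_pos: [626.3, -52.2, 74.8]
tcp_rot: [3.052, -0.744, 0.001]
ft_force: [0.6, -0.1, 0.0]
opening: 30.0
finger_force: 0.7
[626.3 -52.2  74.8] fingers -117.4 j [-0.46  0.96  0.99  1.66 -0.9   1.05 -1.23] tz [-0.207 -0.159  0.034] f [ 0.6 -0.1  0. ]
t: 28.65
eef_pos: [626.5, -52.4, 74.8]
tcp_rot: [3.024, -0.849, 0.001]
ft_force: [2.1, -1.8, -0.7]
opening: 29.7
finger_force: 0.9
[626.5 -52.4  74.8] fingers -121.4 j [-0.47  0.96  1.    1.66 -0.92  1.06 -1.29] tz [-0.254 -0.279  0.083] f [ 2.1 -1.8 -0.7]
```

Torque is starting to rise. I'll go on in small steps.

```bash
python3 -m crank '[[[32,0,0,0,0,0,2],[32,0,0,0,0,0,2],[32,0,0,0,0,0,0]]]'; python3 st.py
python3 -m crank '[[[32,0,0,0,0,0,2],[32,0,0,0,0,0,2],[32,0,0,0,0,0,0]]]'; python3 st.py
```

```text
t: 28.95
eef_pos: [626.9, -53.0, 74.9]
tcp_rot: [2.992, -0.951, 0.003]
ft_force: [3.4, -3.1, -1.0]
opening: 29.8
finger_force: 7.5
[626.9 -53.   74.9] fingers -125.3 j [-0.47  0.97  1.02  1.66 -0.93  1.07 -1.35] tz [-0.611 -0.584  0.24 ] f [ 3.4 -3.1 -1. ]
t: 29.25
eef_pos: [626.9, -53.0, 74.9]
tcp_rot: [2.959, -1.048, 0.003]
ft_force: [3.9, -4.8, -0.9]
opening: 30.4
finger_force: 35.8
[626.9 -53.   74.9] fingers -129.0 j [-0.48  0.98  1.03  1.66 -0.94  1.08 -1.41] tz [-0.893 -0.562  1.42 ] f [ 3.9 -4.8 -0.9]
```

Torque jumped to 1.4 N m, so the screw is at its stop. I'll back off, lift clear and check.

```bash
python3 -m crank '[[[32,0,0,0,0,0,-4],[32,0,0,0,0,0,-6],[32,0,0,0,0,0,-8],[32,0,0,0,0,0,-8],[32,0,0,0,0,0,-4],[32,0,0,-0.4,0,0,0],[32,0,0,-1,0,0,0],[32,0,0,-1,0,0,0],[32,0,0,-1,0,0,0],[32,0,0,-1,0,0,0],[32,0,0,-1,0,0,0],[32,0,0,-1,0,0,0],[32,0,0,-1,0,0,0],[32,0,0,0,0,0,0]]]'; python3 st.py top side wrist
```

```text
t: 30.65
eef_pos: [627.1, -52.5, 150.5]
tcp_rot: [3.131, -0.256, 0.005]
ft_force: [0.2, 0.3, 1.0]
opening: 29.9
finger_force: 0.0
[627.1 -52.5 150.5] fingers -99.4 j [-0.47  0.84  0.99  1.59 -0.76  1.13 -1.03] tz [0.013 0.162 0.   ] f [0.2 0.3 1. ]
top wing_tip [([595.4, -64.7, 82.2], 0.7)]
top wing_centre [([633.0, -51.7, 81.3], 0.54), ([628.4, -47.7, 60.6], 0.51)]
tray [([558.1, -71.2, -3.4], 0.68)]
side wing_tip [([597.2, -59.8, 78.3], 0.8)]
side wing_centre [([629.0, -51.4, 79.9], 0.78)]
tray [([556.5, -67.8, -0.1], 0.82)]
wrist wing_tip [([596.8, -64.0, 81.5], 0.87)]
wrist wing_centre [([627.5, -51.8, 78.4], 0.84)]
tray [([557.8, -68.9, 1.1], 0.68)]
```

```bash
ls pics/wrist3*; cp pics/wrist30*.png pics/fin.png
```

```text
pics/wrist30.65.png
```

View pics/fin.png

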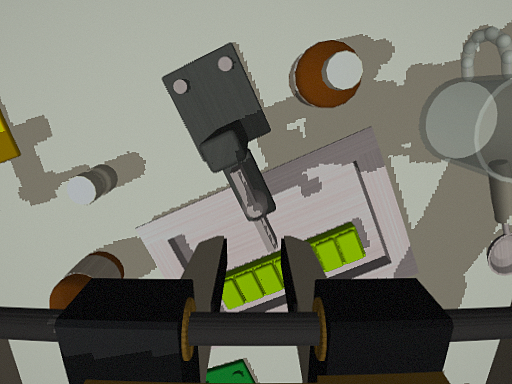

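The wings, from (235,170) to (275,245), now lie along the clamp's arm, which is where they should be at 11.0 rad. The tray and the other things are undisturbed, and the fingers are clear.

```bash
python3 -c "
from bench import bot
print(bot.close_job())"
```

```text
the job is handed in; nothing more can be done
None
```

I tightened the clamp to its stop in three clockwise strokes (wings now along the clamp's arm, torque up to 1.4 N m at the end); the tray was not seen to move, the fingers are clear, and I handed the job in at about 31 s.

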